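# Clip an arbor into the tilting cradle and wedge the cradle up

### The job

On the clockmaker's bench, lay the steel arbor across the two brass forks of the tilting cradle, press it straight down past the sprung jaw until it sits fully home with the jaw closed over it, and let go of it. Then take the aluminium wedge by its upright tab, keep it flat on the bench and push its thin end into the channel under the middle of the cradle's front lip until the lip has just lifted off the base, about 4 mm. Finish there holding: still gripping the wedge, with the cradle resting on it; leave everything else on the bench where it is.

Things in the scene. Friction and masses are not known exactly. Their poses are not given: they have to be found in the camera images.
- base: dark steel base of the tilting cradle, fixed, about 170 x 180 mm. Origin at bench level under the middle of the cradle's front lip; x points from the lip inwards to the hinge (x = 150, z = 14 mm, axis along y), z up. Two rails 9.5 mm high leave a channel 48 mm wide (y -24 to 24 mm, x 2 to 130 mm) whose floor is the bench
- cradle (a joint): tilt of the cradle, an aluminium plate 150 x 150 mm, 0.6 kg. 0: lying on the base, plate top 18 mm and lip underside 10 mm above the bench. Growing: the front lip lifts (150 mm from the hinge: 0.027 rad is 4 mm)
- lip (a point): underside of the middle of the cradle's front lip, a round bar of radius 4 mm along the base's y
- fork_seat (a point): midpoint of the arbor's axis when fully home, between the two brass forks; 60 mm behind the lip, 52 mm above the bench. y along the seated arbor, z up, x as the base's. Forks at y -48 and 48 mm, 10 mm thick, tops 16 mm above this point, slots 14 mm wide, flaring to about 27 mm. Within y -30 to 30 mm all is clear down to 24 mm below this point: room for the fingers astride the arbor
- jaw (a joint): opening of the sprung steel jaw: two bent arms at y -34 and 34 mm of fork_seat, hinged along y below it, whose rounded noses reach over the seated arbor from behind (+x). 0: closed. The arbor coming down pushes them back 3 mm (0.1 rad; takes 5 to 15 N downwards); they spring closed over it
- jaw_nose (a point): midpoint between the jaw's two noses (3 mm radius); closed: 6 mm behind and 8 mm above fork_seat
- arbor: straight steel rod, 12 mm diameter, 130 mm long, with a thinner pivot 6 mm long on each end, 0.1 kg. Origin at its middle on the axis, x along the axis (either end may lead; it may be rolled about x). Starts lying level in the wooden rest, axis 40 mm above the bench
- rest: wooden rest, fixed to the bench: board 110 x 44 x 10 mm with two notched uprights 10 mm thick at x = -45 and 45 mm, tops 42 mm above the bench; the arbor lies in the notches along its x. Origin at the middle of its underside
- wedge: aluminium leveling wedge, 26 mm wide, 0.13 kg. Origin on the underside below the middle of the upright tab, x towards the thin end. Tab 24 mm along x, 26 along y, 50 tall; from x = 12 mm (20 mm thick) the top slopes down to the thin end at x = 82 mm (4 mm thick). The lip starts to lift with the thin end 26 mm inside it, then rises 0.23 mm per mm pushed
- loupe: black plastic eye loupe, a cone 34 mm wide and 28 mm tall; a bystander to be left alone
- jar: closed amber glass jar, 48 mm wide, 50 mm tall; a bystander to be left alone
- screwdriver: screwdriver lying on the bench, 140 mm long; a bystander to be left alone
- gear: flat brass gear, about 50 mm wide, 5 mm thick, with a 12 mm tall steel hub; a bystander to be left alone
- block: plain flat rectangular aluminium block without slope or tab, 60 x 26 x 20 mm; a bystander to be left alone
- cup: small white open cup, 48 mm wide, 32 mm tall; a bystander to be left alone
- brush: brush lying on the bench, 150 mm long; a bystander to be left alone
Things that resemble listed ones, but are neither listed nor needed, are in the scene too. What is shaped like the wedge but black is not meant. Leave any green look-alike of the arbor alone.

How it is judged:
By the outcome, as a careful person would: the job done as asked, in the order asked, and still so for the second after the job is handed in, while the arm keeps its last pose, push and grip.
It also fails if it takes over 54 s, if anything falls off the work surface, if the arm or the gripper's body presses on something with over 40 N, if the wrist force passes 120 N, or if a joint passes its speed limit or range.

### The arm

A 6-joint arm with a two-finger parallel gripper is mounted at the origin on the work surface. World frame = base frame: x ahead of the robot, y to its left, z up, the work surface at z = 0. Lengths are in mm, angles in rad, forces in N, time in s.
With the tool pointing down it reaches from about 275 to 750 mm from the base axis. Payload 10.2 kg.
Tool frame: the origin (TCP) lies between the finger pads; the fingertips stand 14 mm ahead of it and the grasp point (between the pads) lies 5 mm behind it (tip_reach is the distance from the TCP to the fingertips, in mm); z points along the fingers, y is the line along which they close (so a half turn about z gives the same grasp; the last joint's range is limited). The gripper opens to 85 mm and grips with 20 to 120 N. Pads are 22 mm wide; open, the fingers measure 114 mm over their backs; the gripper's body (76 mm by 85 mm) begins 54 mm behind the grasp point. The pads swing forward as they close: fully open they stand 13 mm farther back than shut.
Start: joints at [-1.394, 0.313, 1.498, -0, 1.331, -0.223], TCP at [204.336, -483.609, 245.294] pointing down, gripper open.
Joint ranges: [-2.94, 2.94], [-0.97, 2.17], [0.19, 2.56], [-1.23, 4.37], [0.02, 3.11], [-2.88, 2.88]. Speed limits (rad/s): [2.39, 2.39, 3.01, 3.14, 3.14, 3.14].

### API

Orientations are given as a unit quaternion [w, x, y, z].
In Python, from rig import * gives the robot as it stands.
- The arm moves only by the tool arm_command, never from a script. Its argument "steps" is a list that holds one entry, the list of rows, each a list of 7 numbers: the opening, from 0 (shut) to 1 (fully open), then the shift along the tool's x, y, z each as a share of 0.05 m, from -1 to 1, then the turn, a rotation vector about the tool's x, y, z each as a share of 0.15 rad, from -1 to 1. A call has 1 to 8 rows; each row shifts and turns the commanded pose from where the row before left it, along the tool's axes as they then stand; what a row does not reach is not made up. A row lasts 1/8 s, in which the tool goes at most 62.5 mm and 10.7 degrees, less where a joint would pass 70% of its speed; a pose out of reach is approached as far as the arm can. A call with a number of a shift or a turn outside -1 to 1 is refused whole. A call with a gripper value outside its range is refused whole. The fingers move at their own pace and stop on an object; "squeeze" is the grip in N (left out, the last holds). Time passes only in rows, so rows that do not move let the fingers close. It gives the time, the measured TCP pose, the force, the opening and the grip force at its end, in the units of the state.
- sense(): the state, without advancing time (a new reading comes with each control period).
- capture(name): name is "scene" or "top" or "wrist"; returns the picture (480x640x3 uint8, red, green, blue); there is no depth.
- get_calibration(name): a dict with "intrinsics" (3x3 intrinsics, pixels), "rvec" (rotation vector, rad) and "tvec" (3), from world to camera coordinates, as OpenCV has them; the wrist camera has in their place "T_tool_cam" (4x4, takes a point from camera to tool coordinates, whose origin is the TCP and whose axes are the flange's). Camera axes: x right, y down, z forward; pixel columns grow to the right and rows downward; lengths in mm; the calibration is good to about 2 mm. A picture is of the moment at which its call begins: read the wrist's pose just before it. get_calibration takes no time and is no camera call.
- finish_job(): hands the job in; it is judged then, once.
The state is a dict: "time_s": time; "joints": joint angles; "dq": joint speeds; "tau": joint torques, N m; "eef_pos": TCP position; "ee_rot": TCP orientation; "force": force on the tool from outside, world axes, zero at the start; "wrist_torque": the same for the moment, N m; "grip_width": opening from 0.0 (shut) to 1.0 (fully open); "grip_force": force on a finger pad.
Only numpy, scipy, OpenCV 4.12 (cv2) and the standard library are available. Lean on these libraries where they do the work, as an engineer would, in place of code of your own. Each camera call takes 0.05 s, during which the arm holds its last target. There are 200 camera calls.

## Working session

There is one attempt and no reset: what is moved stays moved. The work goes in short steps, Python scripts to look and compute and a tool call to move; the robot and the scene stay as the last step left them, time stands still between calls to the robot, and variables do not carry over. Pictures are saved under pics/ and viewed, at most 10 in all, crops included, and the job is handed in when it is done.

Besides the shell and the picture viewer there is one more tool, called after "Request:" as name(argument=value, ...) on one line, values as JSON. arm_command: Moves the arm, as the interface text tells. Its arguments: {"type":"object","properties":{"steps":{"type":"array"},"squeeze":{"type":"number"}},"required":["steps"]}

```bash
mkdir -p pics; ls; python3 - <<'E'
from rig import *
import cv2
for n in("scene","top"):
    cv2.imwrite(f"pics/{n}0.png",capture(n)[:,:,::-1])
for n in("scene","top","wrist"): print(n,get_calibration(n))
print(sense())
E
```

```text
pics
scene {'intrinsics': array([[585.0668413 ,   0.        , 308.75634538],
       [  0.        , 585.0668413 , 244.90967787],
       [  0.        ,   0.        ,   1.        ]]), 'rvec': array([ 1.01279249,  2.55541197, -0.89457722]), 'tvec': array([ 374.88095586, -250.36948731, 1723.40530751])}
top {'intrinsics': array([[569.93678491,   0.        , 319.52384942],
       [  0.        , 569.93678491, 240.22900476],
       [  0.        ,   0.        ,   1.        ]]), 'rvec': array([ 2.1784499 , -2.13927959,  0.10806016]), 'tvec': array([   9.67148473,  535.09445886, 1168.5632156 ])}
wrist {'intrinsics': array([[350.32225502,   0.        , 319.28204662],
       [  0.        , 350.32225502, 243.11365734],
       [  0.        ,   0.        ,   1.        ]]), 'T_tool_cam': array([[ 1.00351903e-03, -9.59114856e-01, -2.83015345e-01,
         7.07084155e+01],
       [ 9.99999194e-01,  1.18264716e-03, -4.62081790e-04,
         2.95236415e-01],
       [ 7.77896804e-04, -2.83014653e-01,  9.59115270e-01,
        -1.28357025e+02],
       [ 0.00000000e+00,  0.00000000e+00,  0.00000000e+00,
         1.00000000e+00]])}
{'time_s': 0.1, 'joints': array([-1.39443203e+00,  3.13397986e-01,  1.49834637e+00, -1.33245056e-05,
        1.33098461e+00, -2.23406928e-01]), 'dq': array([ 4.53511351e-04, -3.57004149e-03, -3.16320272e-03, -4.56120262e-04,
       -3.29423201e-04,  9.64414841e-05]), 'tau': array([ 2.25416334e-03, -4.12899613e+01, -2.60141426e+01, -2.00971858e-04,
        3.03057466e-03, -1.23089447e-05]), 'eef_pos': array([ 204.27951729, -483.40371864,  244.79582123]), 'ee_rot': array([-5.68154874e-04,  9.80088824e-01,  1.98558743e-01,  6.89372845e-06]), 'force': array([ 0.38728643, -0.09352304,  0.03971267]), 'wrist_torque': array([-0.02584253, -0.01082521,  0.03466716]), 'grip_force': 0.0, 'grip_width': 1.0006703164503152}
```

View pics/top0.png

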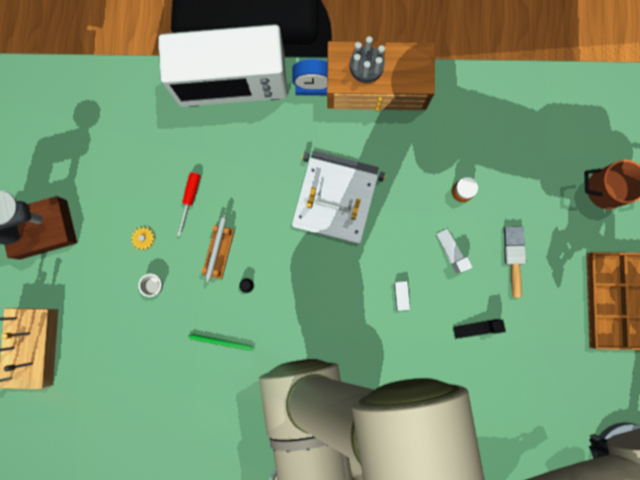

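View pics/scene0.png

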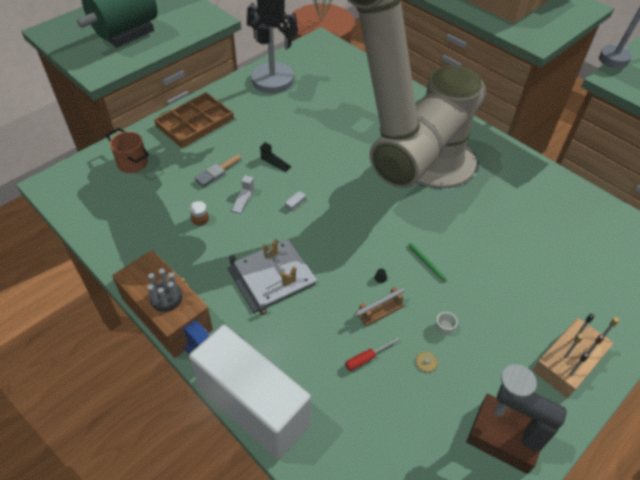

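Candidates in the top view: the arbor is the steel rod in the wooden rest (217,250), while the green rod at (221,341) is the look-alike. The wedge is the silver part with a tab at (453,250). The black one at (480,328) is the decoy and (402,296) is the plain block. I'll confirm both in one enlarged crop.

```bash
cat > h.py <<'E'
from rig import *
import cv2, numpy as np
from scipy.spatial.transform import Rotation as R
def q(w): return R.from_quat([w[1],w[2],w[3],w[0]])
def cam(n,s=None):
    c=get_calibration(n); K=c["intrinsics"]
    if n=="wrist":
        T=c["T_tool_cam"]; Rt=q(s["ee_rot"]).as_matrix()
        return K,Rt@T[:3,:3],Rt@T[:3,3]+s["eef_pos"]
    Rm=cv2.Rodrigues(c["rvec"])[0]
    return K,Rm.T,-Rm.T@c["tvec"]
def px2w(C,uv,z):
    K,A,o=C; d=A@np.linalg.inv(K)@np.array([uv[0],uv[1],1.]); return o+d*(z-o[2])/d[2]
def w2px(C,p):
    K,A,o=C; v=K@A.T@(np.asarray(p,float)-o); return v[:2]/v[2]
def crop(im,x0,y0,x1,y1,f):
    c=cv2.resize(im[y0:y1,x0:x1],None,fx=f,fy=f,interpolation=cv2.INTER_CUBIC)
    for x in range(-(-x0//10)*10,x1,10):
        cv2.line(c,(int((x-x0+.5)*f),0),(int((x-x0+.5)*f),8 if x%50 else 20),(0,0,255),1); cv2.putText(c,str(x),(int((x-x0+.5)*f)-10,18),0,.35,(0,0,255))
    for y in range(-(-y0//10)*10,y1,10):
        cv2.line(c,(0,int((y-y0+.5)*f)),(8,int((y-y0+.5)*f)),(0,0,255),1); cv2.putText(c,str(y),(8,int((y-y0+.5)*f)+4),0,.35,(0,0,255))
    return c
E
python3 - <<'E'
from h import *
im=cv2.imread("pics/top0.png")
o=np.zeros((600,800,3),np.uint8)
for (b,x,y) in (((190,205,250,295,5),0,0),((285,145,385,245,5),300,0),):
    c=crop(im,*b); o[y:y+c.shape[0],x:x+c.shape[1]]=c[:600-y,:800-x]
c=crop(im,425,220,485,280,5)
o2=np.zeros((600,800,3),np.uint8)
w=cv2.resize(c,(300,300)); 
o[:450,0:300]=o[:450,0:300]
cv2.imwrite("pics/c1.png",o[:500])
C=cam("top")
for n,p,z in(("cradle",(338,200),18),("arbor",(217,250),40),("wedge",(453,250),0),("tab",(463,265),50)): print(n,px2w(C,p,z))
c2=crop(im,425,220,485,280,8);cv2.imwrite("pics/c2.png",c2)
E
```

```text
cradle [623.44787403 -18.38817189  18.        ]
arbor [509.45025638 232.56921335  40.        ]
wedge [ 522.09678538 -267.08490619    0.        ]
tab [ 486.62321039 -276.19213205   50.        ]
```

View pics/c1.png

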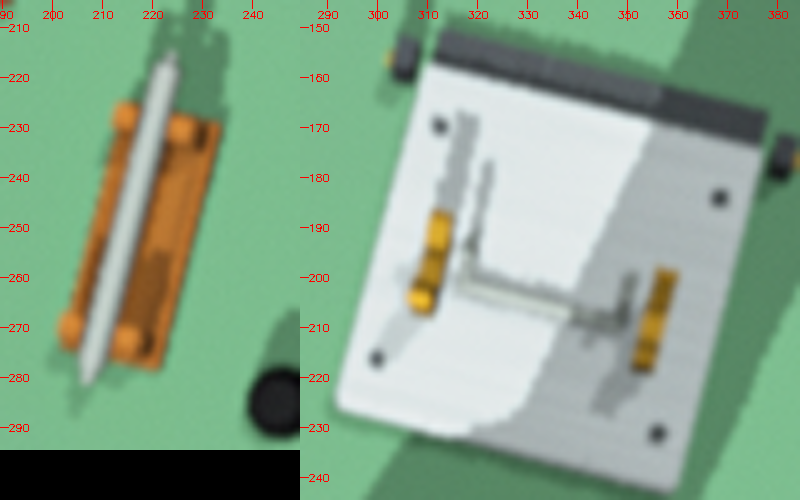

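View pics/c2.png

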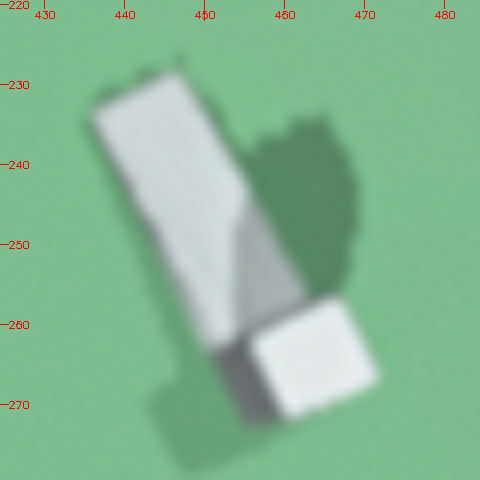

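Crops: c1 shows the grey steel arbor in the rest, pivot tips at about (223,216) and (207,281), plus brass forks at (311,197) and (356,209). c2 shows the silver sloped wedge with its tab top centred at (463,264) and its thin end at (441,231). It is neither black nor the plain block, so this is the one.

```bash
python3 - <<'E'
from h import *
C=cam("top")
f=lambda u,v,z:px2w(C,(u,v),z)
a,b=f(223.5,216,40),f(206.8,281,40); print("arbor",(a+b)/2,np.linalg.norm(a-b),np.arctan2(*(a-b)[1::-1]))
fl,fr=f(311,197,68),f(356,209,68); m=(fl+fr)/2; d=fl-fr;print("fork mid",m,np.linalg.norm(d),np.arctan2(*d[1::-1])-np.pi/2)
L,Rr=f(292,226.5,18),f(360.4,243,18);d=L-Rr;print("front edge mid",(L+Rr)/2,np.linalg.norm(d),np.arctan2(*d[1::-1])-np.pi/2)
t=f(463.3,264,50); e=f(441,231,4); d=e-t; print("tab",t,"thin",e,np.hypot(*d[:2]),np.arctan2(*d[1::-1]))
S=cam("scene")
print(w2px(S,(a+b)/2),w2px(S,m),w2px(S,t))
E
```

```text
arbor [512.94669709 236.46324999  40.        ] 139.8765355549611 -0.21297979396619626
fork mid [607.87073585  -8.22312044  68.        ] 95.51065288770567 -0.24719915973746232
front edge mid [548.15433987   5.71474061  18.        ] 149.61336270009957 -0.22091114081877095
tab [ 488.69001654 -276.82502242   50.        ] thin [ 562.23754739 -240.78346488    4.        ] 81.90380433340131 0.4556514771846885
[379.37023974 301.85804408] [278.77771435 255.83780679] [246.44597598 179.38599206]
```

```bash
cat >> h.py <<'E'
def yaw(s): x=q(s["ee_rot"]).as_matrix()[:,0]; return np.arctan2(x[1],x[0])
def plan(tx,ty,tz,ty_,n,g=1,start=None):
    """rows from the present pose (or start x,y,z,yaw) to a target with the tool down; prints for reading"""
    s=sense(); p=np.r_[s["eef_pos"],yaw(s)] if start is None else np.array(start,float)
    p0=p.copy(); t=np.array([tx,ty,tz,ty_]); rows=[]
    for i in range(n):
        d=(t-p)/(n-i); c,k=np.cos(p[3]),np.sin(p[3])
        r=np.round(np.array([c*d[0]+k*d[1],k*d[0]-c*d[1],-d[2]])/50,3); w=round(-d[3]/.15,2)
        rows.append([g,*map(float,r),0,0,w])
        x,y,z=r*50; p=p+[c*x+k*y,k*x-c*y,-z,-w*.15]
    for i in range(0,n,8): print(str(rows[i:i+8]).replace(" ",""))
    return p
E
python3 - <<'E'
from h import *
plan(513,236,150,-.213,18)
E
```

```text
[[1,0.627,-0.603,0.105,0,0,np.float64(0.23)],[1,0.606,-0.624,0.105,0,0,np.float64(0.23)],[1,0.584,-0.645,0.105,0,0,np.float64(0.23)],[1,0.561,-0.664,0.105,0,0,np.float64(0.23)],[1,0.538,-0.683,0.105,0,0,np.float64(0.23)],[1,0.514,-0.702,0.105,0,0,np.float64(0.23)],[1,0.49,-0.719,0.105,0,0,np.float64(0.23)],[1,0.465,-0.735,0.106,0,0,np.float64(0.23)]]
[[1,0.439,-0.751,0.105,0,0,np.float64(0.22)],[1,0.414,-0.765,0.106,0,0,np.float64(0.23)],[1,0.388,-0.779,0.105,0,0,np.float64(0.22)],[1,0.362,-0.791,0.106,0,0,np.float64(0.23)],[1,0.334,-0.803,0.105,0,0,np.float64(0.22)],[1,0.307,-0.814,0.106,0,0,np.float64(0.23)],[1,0.279,-0.824,0.105,0,0,np.float64(0.22)],[1,0.252,-0.832,0.106,0,0,np.float64(0.23)]]
[[1,0.223,-0.841,0.105,0,0,np.float64(0.22)],[1,0.195,-0.847,0.106,0,0,np.float64(0.23)]]
```

Request:
arm_command(steps=[[[1,0.63,-0.6,0,0,0,0.23],[1,0.61,-0.62,0,0,0,0.23],[1,0.58,-0.65,0,0,0,0.23],[1,0.56,-0.66,0,0,0,0.23],[1,0.54,-0.68,0.1,0,0,0.23],[1,0.51,-0.7,0.1,0,0,0.23],[1,0.49,-0.72,0.1,0,0,0.23],[1,0.47,-0.74,0.1,0,0,0.23]]])

```text
time_s: 1.1
eef_pos: [342.1, -162.6, 225.1]
ee_rot: [-0.0, 0.998, 0.061, 0.0]
force: [-0.4, -0.3, -0.1]
grip_width: 0.998
grip_force: 0.0
```

Request:
arm_command(steps=[[[1,0.44,-0.75,0.1,0,0,0.22],[1,0.41,-0.77,0.1,0,0,0.23],[1,0.39,-0.78,0.1,0,0,0.22],[1,0.36,-0.79,0.1,0,0,0.23],[1,0.33,-0.8,0.15,0,0,0.22],[1,0.31,-0.81,0.15,0,0,0.23],[1,0.28,-0.82,0.15,0,0,0.22],[1,0.25,-0.83,0.15,0,0,0.23]]])

```text
time_s: 2.1
eef_pos: [479.1, 156.7, 174.8]
ee_rot: [0.0, 0.997, -0.074, -0.0]
force: [0.3, -0.6, 0.2]
grip_width: 1.004
grip_force: 0.0
```

```bash
sed -i 's/w=round(-d\[3\]\/.15,2)/w=round(float(-d[3]\/.15),2)/' h.py; python3 - <<'E'
from h import *
s=sense(); print(s["time_s"],s["eef_pos"],yaw(s),s["joints"],s["dq"].max())
plan(513,236,150,-.213,4)
E
```

```text
2.1 [479.05486572 156.70394059 174.79189702] -0.14716801951620856 [ 8.33419129e-02  3.35716031e-01  1.66059579e+00 -8.69450721e-05
  1.14574121e+00  1.80134209e+00] 0.9250673512743658
[[1,0.11,-0.417,0.124,0,0,0.11],[1,0.103,-0.419,0.124,0,0,0.11],[1,0.096,-0.42,0.124,0,0,0.11],[1,0.089,-0.422,0.124,0,0,0.11]]
```

Request:
arm_command(steps=[[[1,0.11,-0.42,0.12,0,0,0.11],[1,0.1,-0.42,0.12,0,0,0.11],[1,0.1,-0.42,0.12,0,0,0.11],[1,0.09,-0.42,0.12,0,0,0.11],[1,0,0,0,0,0,0]]])

```text
time_s: 2.72
eef_pos: [512.5, 235.3, 150.4]
ee_rot: [0.0, 0.994, -0.105, -0.001]
force: [0.5, 0.1, 0.7]
grip_width: 0.999
grip_force: 0.0
```

```bash
python3 - <<'E'
from h import *
s=sense(); im=capture("wrist")[:,:,::-1]; cv2.imwrite("pics/w1.png",im)
print(s["eef_pos"],yaw(s)); C=cam("wrist",s)
for l in(-71,0,71): print(w2px(C,[513+l*np.cos(.213),236.5-l*np.sin(.213),40]))
E
```

```text
[512.51063299 235.28162484 150.40514399] -0.21073374263613182
[316.06946278 331.87292461]
[316.13545498 243.32560618]
[316.21310823 139.13168874]
```

View pics/w1.png

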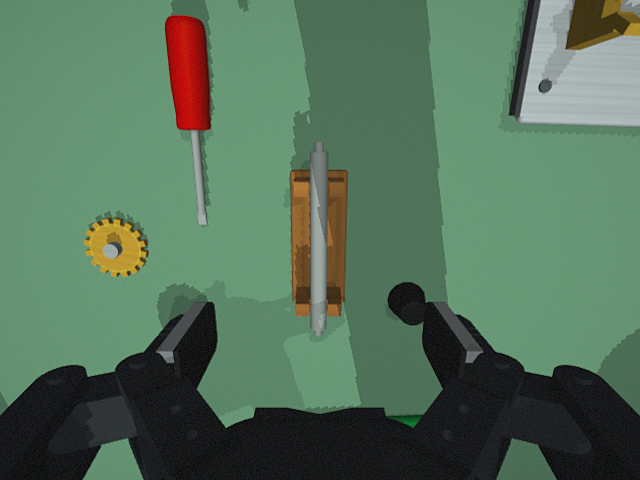

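The arbor spans (319,142) to (318,335), within about 2 mm of the estimate and centred between the fingers. Descending to grip it.

Request:
arm_command(steps=[[[0.6,-0.03,0,0.5,0,0,0],[0.6,0,0,0.5,0,0,0],[0.6,0,0,0.5,0,0,0],[0.6,0,0,0.4,0,0,0],[0.6,0,0,0.3,0,0,0],[0.6,0,0,0.09,0,0,0],[0.6,0,0,0,0,0,0]]])

```text
time_s: 3.65
eef_pos: [511.5, 234.8, 37.2]
ee_rot: [-0.0, 0.994, -0.106, 0.0]
force: [-0.3, 0.3, 0.7]
grip_width: 0.596
grip_force: 0.0
```

Request:
arm_command(steps=[[[0,0,0,0,0,0,0],[0,0,0,0,0,0,0],[0,0,0,0,0,0,0],[0,0,0,0,0,0,0],[0,0,0,0,0,0,0]]], squeeze=60)

```text
time_s: 4.28
eef_pos: [511.6, 235.3, 37.3]
ee_rot: [-0.0, 0.994, -0.106, 0.001]
force: [-0.5, 1.9, 6.5]
grip_width: 0.116
grip_force: 58.6
```

Request:
arm_command(steps=[[[0,0,0,-0.2,0,0,0],[0,0,0,-0.5,0,0,0],[0,0,0,-0.6,0,0,0],[0,0,0,-0.5,0,0,0],[0,0,0,0,0,0,0]]])

```text
time_s: 4.9
eef_pos: [511.9, 234.9, 128.3]
ee_rot: [-0.0, 0.994, -0.106, 0.001]
force: [0.6, -0.9, -1.9]
grip_width: 0.115
grip_force: 58.7
```

```bash
python3 - <<'E'
from h import *
s=sense(); print(s["eef_pos"],yaw(s),s["force"],s["grip_width"],s["joints"])
plan(608,-8,125,1.336,12,0)
E
```

```text
[511.9135789  234.89498373 128.30531211] -0.21215941142872372 [ 0.57283856 -0.91830399 -1.93645964] 0.1153675251873331 [ 2.22381339e-01  5.08817053e-01  1.53258229e+00 -4.34696500e-04
  1.09729022e+00  2.00553352e+00]
[[0,0.242,0.362,0.006,0,0,-0.86],[0,0.193,0.39,0.005,0,0,-0.86],[0,0.141,0.412,0.006,0,0,-0.86],[0,0.087,0.427,0.005,0,0,-0.86],[0,0.032,0.434,0.006,0,0,-0.86],[0,-0.024,0.435,0.005,0,0,-0.86],[0,-0.08,0.428,0.006,0,0,-0.86],[0,-0.135,0.414,0.005,0,0,-0.86]]
[[0,-0.187,0.393,0.006,0,0,-0.86],[0,-0.235,0.366,0.005,0,0,-0.86],[0,-0.281,0.333,0.006,0,0,-0.86],[0,-0.321,0.293,0.005,0,0,-0.86]]
```

Request:
arm_command(steps=[[[0,0.24,0.36,0,0,0,-0.86],[0,0.19,0.39,0,0,0,-0.86],[0,0.14,0.41,0,0,0,-0.86],[0,0.09,0.43,0,0,0,-0.86],[0,0.03,0.43,0,0,0,-0.86],[0,-0.02,0.43,0,0,0,-0.86],[0,-0.08,0.43,0,0,0,-0.86],[0,-0.13,0.41,0,0,0,-0.86]]])

```text
time_s: 5.9
eef_pos: [574.8, 73.0, 125.2]
ee_rot: [-0.001, 0.916, 0.4, -0.001]
force: [-0.1, -0.3, -0.9]
grip_width: 0.116
grip_force: 58.8
```

Request:
arm_command(steps=[[[0,-0.19,0.39,0,0,0,-0.86],[0,-0.23,0.37,0,0,0,-0.86],[0,-0.28,0.33,0,0,0,-0.86],[0,-0.32,0.29,0,0,0,-0.86],[0,0,0,0,0,0,0]]])

```text
time_s: 6.52
eef_pos: [606.7, -7.9, 125.2]
ee_rot: [-0.001, 0.786, 0.618, -0.001]
force: [-0.2, 0.7, -1.2]
grip_width: 0.117
grip_force: 58.8
```

```bash
python3 - <<'E'
from h import *
s=sense(); im=capture("wrist")[:,:,::-1]; print(s["time_s"],s["eef_pos"],yaw(s),s["force"])
t=capture("top")[:,:,::-1]; cv2.imwrite("pics/w2.png",im);cv2.imwrite("pics/t2.png",t)
C=cam("wrist",s)
y=1.336; cy=np.array([np.cos(y),np.sin(y),0])
for k in(-48,48): print(k,w2px(C,np.array([607.9,-8.2,68])+k*cy))
E
```

```text
6.525 [606.74377661  -7.92314284 125.18522395] 1.3335781443813457 [-0.18948714  0.68000965 -1.18112168]
-48 [322.96227309 345.28834142]
48 [323.24511665 185.41376189]
```

View pics/w2.png

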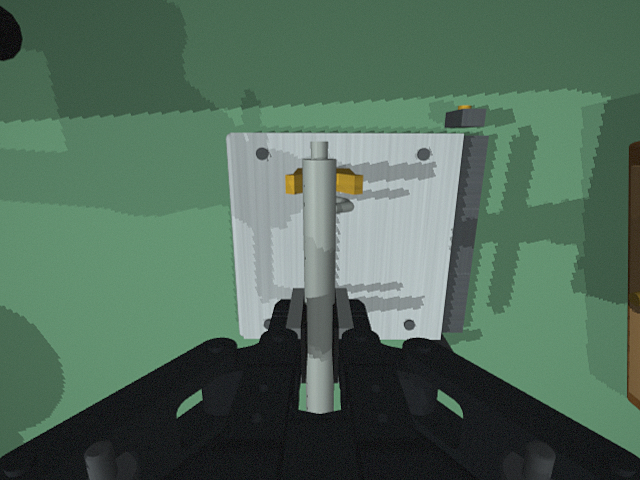

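The arbor is held level and aligned with the plate edges. The far fork spans (286–363,183), so its slot centre is at u≈324.5, against the arbor at u≈320. The shoulder is at v≈159.

```bash
python3 - <<'E'
from h import *
s=sense(); C=cam("wrist",s); y=yaw(s)
tx=np.array([np.cos(y),np.sin(y),0]); ty=np.array([np.sin(y),-np.cos(y),0])
g=lambda u,v,z:(lambda d:(round(d@tx,1),round(d@ty,1)))(px2w(C,(u,v),z)-s["eef_pos"])
print("corners",[g(*p,18) for p in((228,133),(464,133),(443,340),(240,338))])
print("fork",g(286,183,68),g(363,183,68),g(324.5,183,68), "fork front/back v",g(324,170,68),g(324,195,68))
print("arbor shoulder",g(319.5,159,128),"tip",g(319,142,128),"axis mid",g(319.5,250,128))
im=cv2.imread("pics/w2.png"); cv2.imwrite("pics/c3.png",crop(im,270,125,400,225,6))
E
```

```text
corners [(np.float64(75.2), np.float64(-59.9)), (np.float64(75.4), np.float64(91.8)), (np.float64(-75.5), np.float64(93.5)), (np.float64(-74.2), np.float64(-61.6))]
fork (np.float64(49.2), np.float64(-18.5)) (np.float64(49.3), np.float64(22.0)) (np.float64(49.2), np.float64(1.7)) fork front/back v (np.float64(56.0), np.float64(1.5)) (np.float64(42.9), np.float64(1.5))
arbor shoulder (np.float64(64.6), np.float64(-0.8)) tip (np.float64(70.3), np.float64(-0.9)) axis mid (np.float64(31.1), np.float64(-0.7))
```

View pics/c3.png

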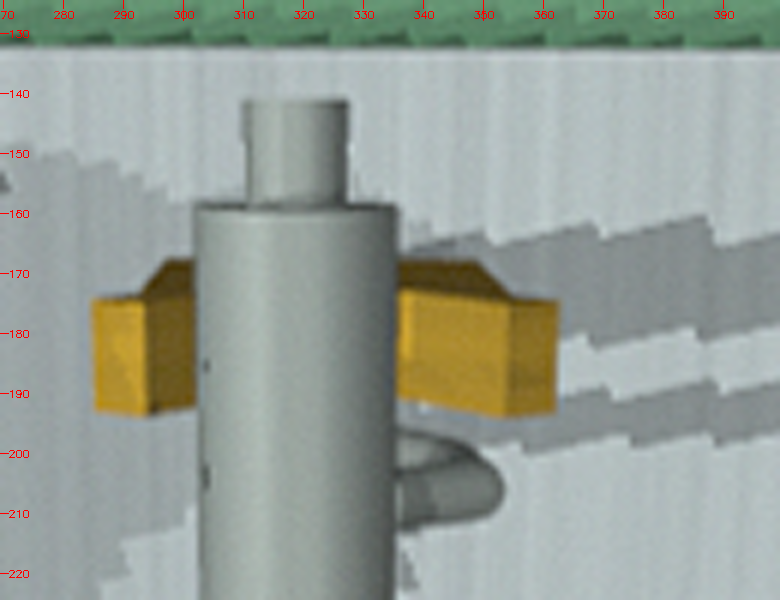

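Request:
arm_command(steps=[[[0,0.02,0.04,0.3,0,0,0],[0,0,0,0.3,0,0,0],[0,0,0,0.2,0,0,0],[0,0,0,0.2,0,0,0],[0,0,0,0,0,0,0]]], squeeze=90)

```text
time_s: 7.25
eef_pos: [609.0, -6.3, 75.9]
ee_rot: [-0.001, 0.785, 0.619, -0.0]
force: [-0.7, -0.1, -0.8]
grip_width: 0.103
grip_force: 87.8
```

```bash
python3 - <<'E'
from h import *
s=sense(); im=capture("wrist")[:,:,::-1]; print(s["time_s"],s["eef_pos"],yaw(s),s["force"])
cv2.imwrite("pics/w3.png",im); c=crop(im,240,130,420,250,4)
c2=crop(capture("scene")[:,:,::-1],220,210,330,310,4)
o=np.zeros((600,800,3),np.uint8); c=cv2.resize(c,(480,320)); o[:320,:480]=c; cv2.imwrite("pics/c4.png",crop(im,250,120,410,240,5))
E
```

```text
7.25 [608.98467186  -6.26210515  75.94709505] 1.3356961413427753 [-0.74220003 -0.11246704 -0.76702532]
```

View pics/c4.png

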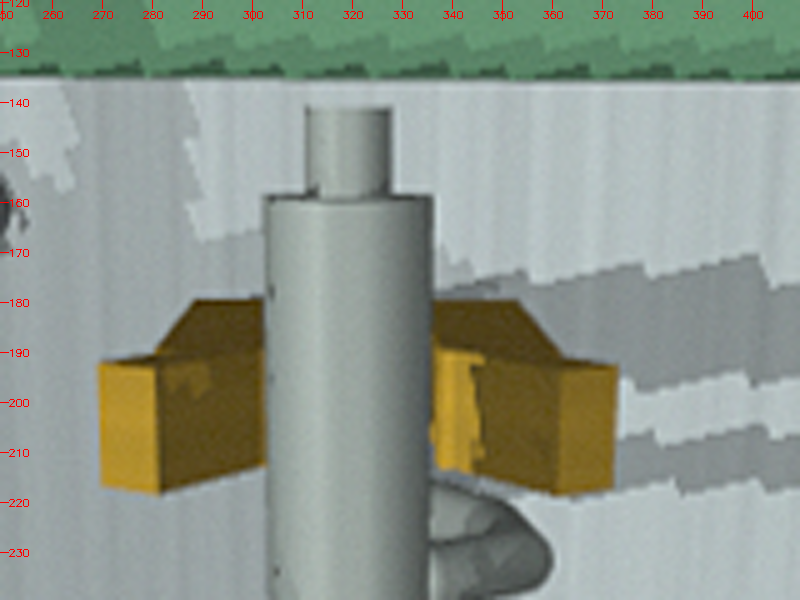

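The fork flare is centred at u≈321 and the arbor at u≈319, about 0.7 mm off. I'll trim that and press down.

Request:
arm_command(steps=[[[0,0,0.015,0.1,0,0,0],[0,0,0,0.1,0,0,0],[0,0,0,0.08,0,0,0],[0,0,0,0,0,0,0]]])

```text
time_s: 7.85
eef_pos: [609.4, -6.3, 62.3]
ee_rot: [-0.001, 0.785, 0.619, -0.001]
force: [-2.5, 0.2, -0.6]
grip_width: 0.103
grip_force: 88.1
```

Request:
arm_command(steps=[[[0,0,0,0.05,0,0,0],[0,0,0,0.05,0,0,0],[0,0,0,0,0,0,0]]])

```text
time_s: 8.22
eef_pos: [609.2, -6.2, 56.8]
ee_rot: [-0.001, 0.785, 0.619, -0.001]
force: [-4.6, 1.9, -3.8]
grip_width: 0.104
grip_force: 87.8
```

Request:
arm_command(steps=[[[0,0,0,0.05,0,0,0],[0,0,0,0.04,0,0,0],[0,0,0,0,0,0,0]]])

```text
time_s: 8.6
eef_pos: [609.6, -6.5, 52.5]
ee_rot: [-0.001, 0.785, 0.619, -0.001]
force: [-4.3, -0.0, -5.7]
grip_width: 0.107
grip_force: 87.7
```

Request:
arm_command(steps=[[[0,0,0,0.04,0,0,0],[0,0,0,0.02,0,0,0],[0,0,0,0.02,0,0,0],[0,0,0,0,0,0,0]]])

```text
time_s: 9.1
eef_pos: [610.4, -6.6, 49.7]
ee_rot: [0.0, 0.785, 0.619, 0.0]
force: [-2.8, 0.6, 0.0]
grip_width: 0.105
grip_force: 88.2
```

Request:
arm_command(steps=[[[0,0,0,0.02,0,0,0],[0,0,0,0.02,0,0,0],[0,0,0,0,0,0,0]]])

```text
time_s: 9.48
eef_pos: [610.5, -6.6, 49.3]
ee_rot: [0.001, 0.785, 0.619, 0.0]
force: [-9.7, 1.5, 13.9]
grip_width: 0.102
grip_force: 89.8
```

```bash
python3 - <<'E'
from h import *
im=capture("wrist")[:,:,::-1];cv2.imwrite("pics/w5.png",im)
for i in range(3):
    s=sense(); print(s["time_s"],s["eef_pos"],s["force"]); capture("scene")
cv2.imwrite("pics/c5.png",crop(im,210,100,410,240,4))
E
```

```text
9.525 [610.51837151  -6.58552871  49.26537436] [-10.14689545   0.93967284  15.39947935]
9.575 [610.51341562  -6.5866113   49.25594708] [-10.21645906   0.861024    14.02229141]
9.625 [610.52367067  -6.60830721  49.28529798] [-9.62818181  0.94065149 14.13919508]
```

View pics/c5.png

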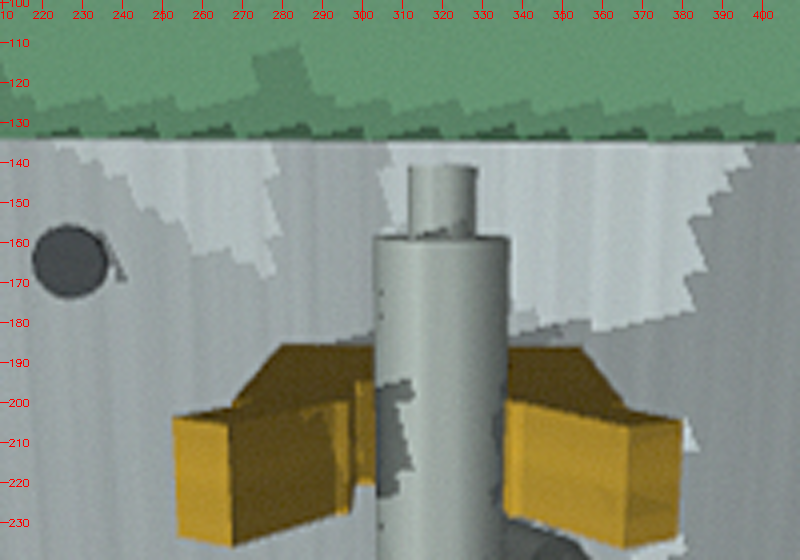

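TCP z is 49.3, which puts the arbor axis at 52.0. The force had turned downward (jaw snapping over) and then rose to 14 N at a hard stop, so it looks seated. Releasing now, then checking.

Request:
arm_command(steps=[[[0.15,0,0,-0.03,0,0,0],[0.4,0,0,0,0,0,0],[0.4,0,0,0,0,0,0],[0.4,0,0,-0.1,0,0,0],[0.4,0,0,-0.3,0,0,0],[0.4,0,0,-0.5,0,0,0],[0.4,0,0,-0.6,0,0,0],[0.4,0,0,-0.1,0,0,0]]])

```text
time_s: 10.68
eef_pos: [611.1, -6.7, 131.6]
ee_rot: [0.002, 0.785, 0.619, 0.002]
force: [-0.1, 0.1, 0.3]
grip_width: 0.402
grip_force: 0.0
```

```bash
python3 - <<'E'
from h import *
s=sense(); im=capture("wrist")[:,:,::-1];cv2.imwrite("pics/w6.png",im)
print(s["time_s"],s["eef_pos"],yaw(s),s["force"])
cv2.imwrite("pics/c6.png",crop(im,220,120,480,380,3)[:600])
C=cam("wrist",s); y=1.336
for k in(-71,-65,65,71): print(k,w2px(C,[610.5+k*np.cos(y),-6.6+k*np.sin(y),52]))
E
```

```text
10.675 [611.09847745  -6.67046729 131.64616338] 1.335897165423288 [-0.06547512  0.12743133  0.28799832]
-71 [318.99487221 356.48301149]
-65 [319.00077714 348.81394829]
65 [319.1531061  150.97559925]
71 [319.16148826 140.089212  ]
```

View pics/c6.png

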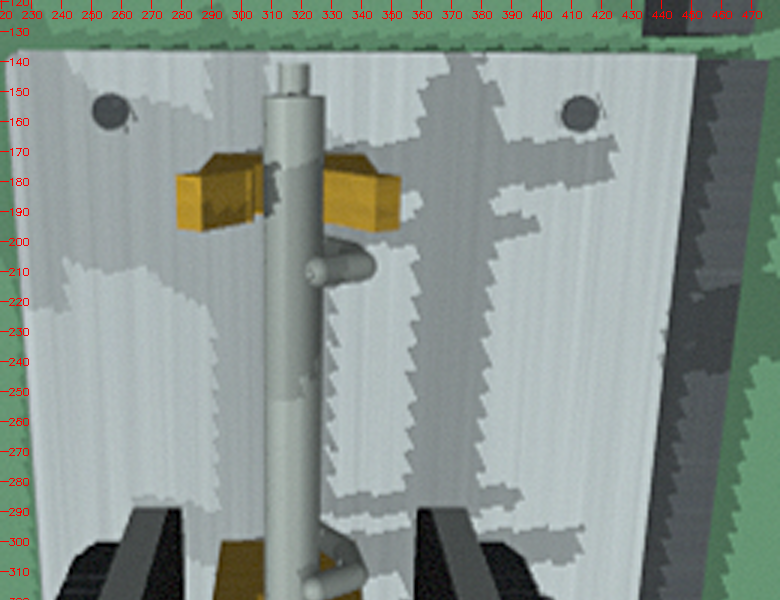

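After release the arbor lies in both forks with the jaw noses at (326,210) and (330,577/3≈312) closed over its edge, so it is home. Now the wedge.

```bash
python3 - <<'E'
from h import *
plan(488.7,-276.8,135,.456,9,0.7)
E
```

```text
[[0.7,-0.647,-0.124,-0.01,0,0,0.65],[0.7,-0.656,-0.06,-0.01,0,0,0.65],[0.7,-0.659,0.004,-0.009,0,0,0.65],[0.7,-0.655,0.068,-0.01,0,0,0.65],[0.7,-0.646,0.131,-0.009,0,0,0.65],[0.7,-0.63,0.194,-0.01,0,0,0.65],[0.7,-0.608,0.254,-0.009,0,0,0.66],[0.7,-0.579,0.313,-0.01,0,0,0.65]]
[[0.7,-0.546,0.367,-0.009,0,0,0.66]]
```

Request:
arm_command(steps=[[[0.7,-0.65,-0.12,-0.01,0,0,0.65],[0.7,-0.66,-0.06,-0.01,0,0,0.65],[0.7,-0.66,0,-0.01,0,0,0.65],[0.7,-0.66,0.07,0,0,0,0.65],[0.7,-0.65,0.13,0,0,0,0.65],[0.7,-0.63,0.19,0,0,0,0.65],[0.7,-0.61,0.25,0,0,0,0.66],[0.7,-0.58,0.31,0,0,0,0.65]]])

```text
time_s: 11.72
eef_pos: [499.9, -247.8, 129.3]
ee_rot: [-0.001, 0.962, 0.272, -0.0]
force: [-0.3, 0.2, 0.5]
grip_width: 0.697
grip_force: 0.0
```

Request:
arm_command(steps=[[[0.7,-0.55,0.37,0,0,0,0.66],[0.7,0,0,0,0,0,0]]])

```text
time_s: 11.98
eef_pos: [486.1, -278.7, 129.4]
ee_rot: [-0.001, 0.975, 0.224, -0.0]
force: [0.0, -0.5, -0.0]
grip_width: 0.7
grip_force: 0.0
```

```bash
python3 - <<'E'
from h import *
s=sense(); im=capture("wrist")[:,:,::-1];cv2.imwrite("pics/w7.png",im)
print(s["time_s"],s["eef_pos"],yaw(s))
cv2.imwrite("pics/c7.png",crop(im,230,80,430,340,2.3) if 0 else crop(im,200,60,440,340,2))
C=cam("wrist",s); c,k=np.cos(.456),np.sin(.456)
print("pred",w2px(C,[488.7,-276.8,50]),w2px(C,[488.7+82*c,-276.8+82*k,4]))
E
```

```text
11.975 [ 486.14270096 -278.70158874  129.38958527] 0.45219186297824243
pred [318.27133464 252.67994299] [318.15845251 117.58267254]
```

View pics/c7.png

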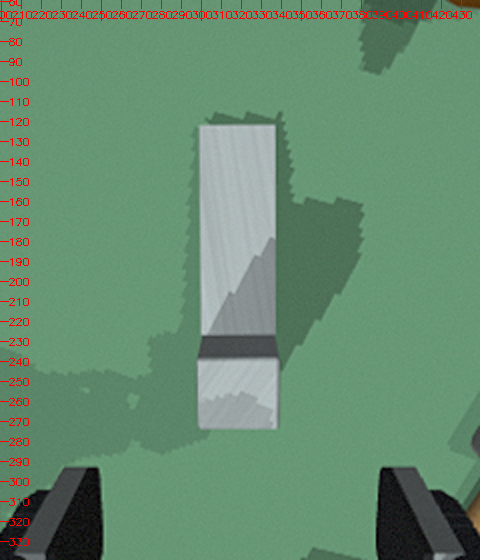

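The wedge lies aligned with the tool, tab top centred at (319,256) and thin end at v≈122. It is 1 mm ahead of the TCP. Descending to the tab.

Request:
arm_command(steps=[[[0.7,0.02,0,0.5,0,0,0],[0.7,0,0,0.5,0,0,0],[0.7,0,0,0.5,0,0,0],[0.7,0,0,0.4,0,0,0],[0.7,0,0,0.19,0,0,0],[0.7,0,0,0,0,0,0]]])

```text
time_s: 12.78
eef_pos: [488.2, -276.2, 25.4]
ee_rot: [-0.0, 0.974, 0.226, -0.0]
force: [-0.1, 0.5, -0.1]
grip_width: 0.696
grip_force: 0.0
```

Request:
arm_command(steps=[[[0.1,0,0,0,0,0,0],[0.1,0,0,0,0,0,0],[0.1,0,0,0,0,0,0],[0.1,0,0,0,0,0,0]]], squeeze=70)

```text
time_s: 13.28
eef_pos: [488.5, -277.2, 26.6]
ee_rot: [0.001, 0.974, 0.226, 0.0]
force: [-1.3, 1.4, 6.0]
grip_width: 0.298
grip_force: 69.5
```

```bash
python3 - <<'E'
from h import *
s=sense(); print(s["time_s"],s["eef_pos"],yaw(s),s["force"],s["grip_width"],s["joints"])
c,k=np.cos(-.235),np.sin(-.235)
# thin end 40 mm before the lip (551,7.3), tab 122 mm before
x,y=551-122*c,7.3-122*k; print(x,y)
p=plan(s["eef_pos"][0],s["eef_pos"][1],s["eef_pos"][2]+40,yaw(s),1,.1) 
plan(x,y,s["eef_pos"][2]+40,-.235,8,.1,start=p)
E
```

```text
13.275 [ 488.48305192 -277.18555571   26.64394373] 0.45531370311860764 [-1.26833837  1.40042802  6.01630521] 0.29828966469555573 [-7.24754666e-01  6.52288625e-01  1.60512938e+00  1.20157067e-04
  8.82707607e-01  3.90652144e-01]
432.35325035741755 35.70684423251485
[[0.1,0.0,0.0,-0.8,0,0,-0.0]]
[[0.1,0.218,-0.764,-0.0,0,0,0.58],[0.1,0.151,-0.78,-0.0,0,0,0.57],[0.1,0.083,-0.79,-0.0,0,0,0.58],[0.1,0.015,-0.795,-0.0,0,0,0.57],[0.1,-0.053,-0.793,-0.0,0,0,0.58],[0.1,-0.122,-0.785,-0.0,0,0,0.57],[0.1,-0.189,-0.772,-0.0,0,0,0.58],[0.1,-0.256,-0.753,-0.0,0,0,0.57]]
```

Request:
arm_command(steps=[[[0.1,0,0,-0.4,0,0,0],[0.1,-0.3,0,-0.5,0,0,0],[0.1,-0.3,0,0,0,0,0],[0.1,0,0,0,0,0,0]]])

```text
time_s: 13.78
eef_pos: [460.0, -290.2, 69.8]
ee_rot: [-0.001, 0.974, 0.225, -0.0]
force: [0.7, -0.7, -1.2]
grip_width: 0.294
grip_force: 68.9
```

```bash
python3 - <<'E'
from h import *
s=sense(); print(s["time_s"],s["eef_pos"],yaw(s),s["force"],s["grip_width"])
plan(432.5,35.7,70,-.235,8,.1)
E
```

```text
13.775 [ 460.04763116 -290.19222871   69.84962764] 0.45387807145141373 [ 0.74305931 -0.65863487 -1.1716902 ] 0.2936333365390694
[[0.1,0.295,-0.762,-0.0,0,0,0.57],[0.1,0.229,-0.785,-0.0,0,0,0.57],[0.1,0.161,-0.802,-0.001,0,0,0.58],[0.1,0.091,-0.813,-0.0,0,0,0.57],[0.1,0.021,-0.817,-0.001,0,0,0.58],[0.1,-0.049,-0.816,-0.0,0,0,0.57],[0.1,-0.119,-0.809,-0.001,0,0,0.58],[0.1,-0.189,-0.796,-0.0,0,0,0.57]]
```

Request:
arm_command(steps=[[[0.1,0.29,-0.76,0,0,0,0.57],[0.1,0.23,-0.78,0,0,0,0.57],[0.1,0.16,-0.8,0,0,0,0.58],[0.1,0.09,-0.81,0,0,0,0.57],[0.1,0.02,-0.82,0,0,0,0.58],[0.1,-0.05,-0.82,0,0,0,0.57],[0.1,-0.12,-0.81,0,0,0,0.58],[0.1,-0.19,-0.8,0,0,0,0.57]]])

```text
time_s: 14.78
eef_pos: [432.4, 37.2, 70.0]
ee_rot: [-0.0, 0.993, -0.118, -0.001]
force: [0.9, 0.3, -0.5]
grip_width: 0.297
grip_force: 69.2
```

Request:
arm_command(steps=[[[0.1,0,0,0,0,0,0],[0.1,0,0,0,0,0,0]]])

```text
time_s: 15.02
eef_pos: [432.8, 35.6, 70.3]
ee_rot: [0.0, 0.993, -0.116, -0.0]
force: [-0.4, -0.0, -2.1]
grip_width: 0.297
grip_force: 69.4
```

```bash
python3 - <<'E'
from h import *
s=sense(); im=capture("wrist")[:,:,::-1];cv2.imwrite("pics/w8.png",im)
print(s["time_s"],s["eef_pos"],yaw(s),s["force"],s["grip_width"])
C=cam("wrist",s); th=-.235; X=np.array([np.cos(th),np.sin(th),0]);Y=np.array([-X[1],X[0],0]); L=np.array([551,7.3,0])
for n,p in(("lipmid",L+[0,0,18]),("ycorners",L+75*Y+[0,0,18]),("",L-75*Y+[0,0,18]),("seat",L+60*X+[0,0,52])): print(n,w2px(C,p))
cv2.imwrite("pics/c8.png",cv2.resize(im,(640,480)))
E
```

```text
15.025 [432.83327021  35.58022379  70.27818918] -0.2323576130107705 [-0.39767386 -0.01172984 -2.05879323] 0.2968337856730583
lipmid [318.188856    23.60102368]
ycorners [152.72188824  22.9307868 ]
 [483.53890147  24.27078696]
seat [ 318.36104    -229.76451531]
```

View pics/c8.png

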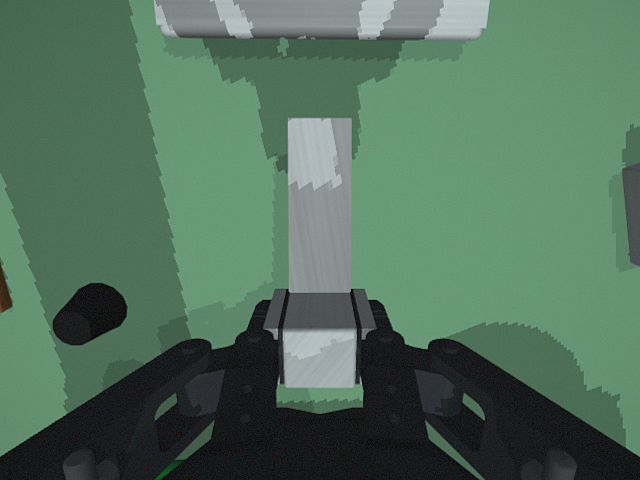

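View c8 shows the wedge held centred (u≈320, thin end at v≈118). The lip's front edge runs (156,30)–(488,33), with its middle at u≈322, so about 2 mm sideways is needed. I've gone past the picture allowance, so from here I rely on numbers only.

```bash
python3 - <<'E'
from h import *
s=sense(); C=cam("wrist",s); y=yaw(s)
tx=np.array([np.cos(y),np.sin(y),0]); ty=np.array([np.sin(y),-np.cos(y),0])
g=lambda u,v,z:(lambda d:(round(d@tx,1),round(d@ty,1)))(px2w(C,(u,v),z)-s["eef_pos"])
print("thin",g(320,118,47.7),"lip front",g(322,38,12),"corners",g(156,34,14),g(488,36,14))
print("lip est",(np.array([551,7.3,0])-s["eef_pos"])@tx,(np.array([551,7.3,0])-s["eef_pos"])@ty)
E
```

```text
thin (np.float64(79.5), np.float64(1.1)) lip front (np.float64(117.2), np.float64(2.1)) corners (np.float64(118.3), np.float64(-75.5)) (np.float64(117.6), np.float64(79.8))
lip est 121.30002531282891 -0.1422669395117282
```

Request:
arm_command(steps=[[[0.1,0,0.03,0.3,0,0,0],[0.1,0,0,0.3,0,0,0],[0.1,0,0,0.2,0,0,0],[0.1,0,0,0.08,0,0,0],[0.1,0,0,0,0,0,0],[0.1,0,0,0,0,0,0]]])

```text
time_s: 15.82
eef_pos: [432.8, 34.1, 27.0]
ee_rot: [0.0, 0.993, -0.116, 0.0]
force: [-0.1, 0.9, -0.7]
grip_width: 0.298
grip_force: 69.5
```

Request:
arm_command(steps=[[[0.1,0.1,0,0.01,0,0,0],[0.1,0.25,0,0.01,0,0,0],[0.1,0.25,0,0,0,0,0],[0.1,0.25,0,0,0,0,0],[0.1,0.2,0,0,0,0,0],[0.1,0.1,0,0,0,0,0],[0.1,0.05,0,0,0,0,0],[0.1,0,0,0,0,0,0]]], squeeze=100)

```text
time_s: 16.82
eef_pos: [491.4, 20.4, 26.7]
ee_rot: [-0.0, 0.993, -0.116, 0.0]
force: [-3.7, 0.5, 9.4]
grip_width: 0.292
grip_force: 101.0
```

Request:
arm_command(steps=[[[0.1,0.04,0,0,0,0,0],[0.1,0.04,0,0,0,0,0],[0.1,0,0,0,0,0,0]]])

```text
time_s: 17.2
eef_pos: [495.2, 19.5, 26.7]
ee_rot: [-0.0, 0.993, -0.116, 0.0]
force: [-4.3, 0.8, 10.3]
grip_width: 0.289
grip_force: 101.0
```

Request:
arm_command(steps=[[[0.1,0.04,0,0,0,0,0],[0.1,0.04,0,0,0,0,0],[0.1,0,0,0,0,0,0]]])

```text
time_s: 17.58
eef_pos: [497.9, 18.9, 26.7]
ee_rot: [-0.0, 0.993, -0.116, -0.001]
force: [-11.6, 2.1, 15.7]
grip_width: 0.292
grip_force: 102.0
```

```bash
python3 - <<'E'
from h import *
s=sense(); cv2.imwrite("pics/w9.png",capture("wrist")[:,:,::-1])
a=np.array([np.cos(yaw(s)),np.sin(yaw(s)),0]); print(s["eef_pos"],yaw(s),s["force"],"along",s["force"]@a,"moved",(s["eef_pos"]-[432.8,34.1,27])@a)
E
```

```text
[497.88972329  18.87069134  26.68650654] -0.23289494212510758 [-11.62528405   2.11836782  15.70115918] along -11.800337794624008 moved 66.84730513493587
```

```bash
python3 - <<'E'
from h import *
for n in("scene","top"): np.save(f"base_{n}.npy",np.mean([capture(n).astype(float) for _ in range(3)],0))
th=-.234; X=np.array([np.cos(th),np.sin(th),0]);Y=np.array([-X[1],X[0],0]); L=np.array([550.5,5.5,0])
C=cam("scene")
for n,p in(("cornerL",L+75*Y+[0,0,18]),("cornerR",L-75*Y+[0,0,18]),("seat",L+60*X+[0,0,52]),("hinge",L+150*X+[0,0,14])): print(n,w2px(C,p),w2px(C,p+[0,0,4])-w2px(C,p))
print(sense()["force"])
E
```

```text
cornerL [315.30490442 280.02595991] [ 0.02422075 -0.95048819]
cornerR [285.9162633  238.72158779] [-0.03798156 -0.98498674]
seat [278.64332249 260.03319678] [-0.05626554 -0.9977971 ]
hinge [246.54106529 284.06764994] [-0.12671331 -0.94419923]
[-11.15865982   2.04618253  16.20344394]
```

Request:
arm_command(steps=[[[0.1,0.05,0,0,0,0,0],[0.1,0.05,0,0,0,0,0],[0.1,0.02,0,0,0,0,0],[0.1,0,0,0,0,0,0]]])

```text
time_s: 18.42
eef_pos: [503.1, 17.8, 26.7]
ee_rot: [-0.0, 0.993, -0.116, -0.002]
force: [-15.2, 3.8, 19.4]
grip_width: 0.291
grip_force: 102.2
```

Request:
arm_command(steps=[[[0.1,0.05,0,0,0,0,0],[0.1,0.03,0,0,0,0,0],[0.1,0,0,0,0,0,0],[0.1,0,0,0,0,0,0]]])

```text
time_s: 18.92
eef_pos: [507.1, 16.8, 26.7]
ee_rot: [-0.0, 0.993, -0.116, -0.002]
force: [-14.0, 3.3, 18.6]
grip_width: 0.29
grip_force: 102.2
```

Request:
arm_command(steps=[[[0.1,0.05,0,0,0,0,0],[0.1,0.05,0,0,0,0,0],[0.1,0.04,0,0,0,0,0],[0.1,0,0,0,0,0,0],[0.1,0,0,0,0,0,0]]])

```text
time_s: 19.55
eef_pos: [514.1, 15.2, 26.7]
ee_rot: [-0.0, 0.993, -0.116, -0.002]
force: [-13.8, 3.4, 17.5]
grip_width: 0.296
grip_force: 101.9
```

```bash
cat > lift.py <<'E'
from h import *
from scipy.optimize import least_squares
s=sense(); a=np.array([np.cos(yaw(s)),np.sin(yaw(s)),0])
print(s["time_s"],s["eef_pos"],yaw(s),s["force"],"moved",(s["eef_pos"]-[432.8,34.1,27])@a)
b=np.load("base_scene.npy").mean(2); n=np.mean([capture("scene").astype(float) for _ in range(3)],0).mean(2)
def sh(x0,y0,x1,y1):
    m=np.zeros(b.shape,np.uint8); m[y0:y1,x0:x1]=255; W=np.eye(2,3,dtype=np.float32)
    cc,W=cv2.findTransformECC(b.astype(np.float32),n.astype(np.float32),W,cv2.MOTION_TRANSLATION,(3,200,1e-6),m,3)
    return np.round(W[:,2],2),round(cc,3)
print("arbor/forks",sh(258,236,302,288),"front corners",sh(300,268,320,284),sh(276,234,292,246),"hinge side",sh(228,255,240,275),"static: rest",sh(355,285,410,325),sh(225,205,255,215) if 0 else sh(325,340,405,375))
E
python3 lift.py
```

```text
19.55 [514.09507017  15.20178957  26.68586322] -0.23270940991347064 [-13.8443543    3.41803547  17.50793434] moved 83.46197870482472
arbor/forks (array([-0.54, -0.28], dtype=float32), 0.931) front corners (array([-0.95, -1.02], dtype=float32), 0.862) (array([-0.97, -0.83], dtype=float32), 0.966) hinge side (array([-0.  , -0.05], dtype=float32), 1.0) static: rest (array([ 0.02, -0.01], dtype=float32), 1.0) (array([-0.03, -0.  ], dtype=float32), 1.0)
```

The forks shifted (−0.54,−0.28) px, which fits the (−0.45,−0.33) expected for a 4 mm lip lift. The front corners rose about 0.9 px against 0.97 for 4 mm, and the insertion is 83.5 mm, or about 17 mm past contact. Handing in while holding.

```bash
python3 -c "
from rig import *
s=sense();print(s['grip_force'],s['force']);print(finish_job())"
```

```text
101.94626212120056 [-12.89941503   2.69347236  17.01217188]
the job is handed in; nothing more can be done
None
```

I handed the job in at about 20 s: the arbor is seated with the jaw closed over it, and the gripper still holds the wedge under the lip, which is raised about 4 mm (measured from camera shift). I viewed 12 pictures, two more than the limit of 10.

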